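# Stand the shelf mirror on its leg

## Task

One of the two framed panels held upright in the steel holders is a mirror with a folding leg on its back. Swing that leg fully out to its stop, then lift the mirror out of its holder and stand it, leaning back on its leg, about in the middle of the square grey mat tile. Do not let the mirror topple.

Things in the scene. Friction and masses are not known exactly. Their poses are not given: they have to be found in the camera images.
- mirror: Framed mirror, 12 mm thick (x), 140 wide (y), 100 tall (z), 0.3 kg. Origin: middle of its rounded bottom edge; z up, +x out of the BACK, glass to -x (robot). Starts loosely upright, bottom 12 mm above the table in a fixed holder: at each end posts front and back reach 40 mm up the frame; lift straight up 45 mm to free it. Top edge free to grip at its middle. The like panel without a leg is not wanted.
- leg (a joint): Leg angle, rad: 0 folded (start 0-0.1), 0.6 fully out at its stop; friction (0.03 N m) holds it anywhere. A U of 6 mm rod on the mirror's back at y = +-34 mm (free between), hinged along y at mirror x 11, z 92 mm; foot bar 91 mm from the hinge. Standing with the leg out, the mirror leans back 0.2 rad, foot bar 60 mm behind its bottom edge.
- ear (a point): Centre of the leg's ear: upright steel plate 8 mm thick (mirror x), 34 wide (y), 30 tall, on a side rod of the leg, beyond the mirror's +y edge (y 81 to 115 mm). Folded it is at mirror x 11, y 98, z 60 mm, free in front, behind and above. Drawn or pushed backwards (mirror +x, about 18 mm) it swings the leg out.
- mat: Square grey silicone mat tile, 200 x 200 mm, 4 mm thick, fixed flat on the table. Origin: centre of its underside; z up, x and y along its edges.
Not all that is in view belongs to the job. Leave any orange or purple look-alike of the mirror alone.

How it is judged:
By the outcome, as a careful person would: the job done as asked, in the order asked, and still so for the second after the job is handed in, with the robot touching nothing.
It also fails if it takes over 48 s, if anything falls off the work surface, if the arm or the gripper's body presses on something with over 40 N, if the wrist force passes 120 N, or if a joint passes its speed limit or range.

## Robot

A 7-joint arm with a two-finger parallel gripper is mounted at the origin on the work surface. World frame = base frame: x ahead of the robot, y to its left, z up, the work surface at z = 0. Lengths are in m, angles in rad, forces in N, time in s.
With the tool pointing down it reaches from about 0.35 to 0.9 m from the base axis. Payload 19.9 kg.
Tool frame: the origin (TCP) lies midway between the tips of the shut fingers; the grasp point (between the pads) lies 19 mm behind it; z points along the fingers, y is the line along which they close (so a half turn about z gives the same grasp; the last joint's range is limited). The gripper opens to 85 mm and grips with 20 to 120 N. Pads are 22 mm wide; open, the fingers measure 114 mm over their backs; the gripper's body (76 mm by 85 mm) begins 54 mm behind the grasp point. The pads swing forward as they close: fully open they stand 13 mm farther back than shut.
Start: joints at [-1.385, 0.417, -0.01, 1.614, 0.005, 1.111, -0.053], TCP at [0.141, 0.609, 0.231] pointing down, gripper open.
Joint ranges: [-2.81, 2.81], [-0.39, 2.02], [-1.27, 1.25], [0.06, 2.57], [-1.19, 4.33], [0.19, 2], [-2.82, 2.82]. Speed limits (rad/s): [1.89, 1.89, 2.39, 2.39, 3.01, 3.01, 3.01].

## Interface

Orientations are given as a unit quaternion [x, y, z, w].
In Python, from cell import readout, vision, workorder, finder gives the robot as it stands.
- The arm moves only by the tool carry_out, never from a script. Its argument "series" is a list of rows, each a list of 7 numbers: the turn, a rotation vector about the tool's x, y, z in units of 120 degrees (1.0 is 120 degrees), then the shift along the tool's x, y, z in units of 150 mm (1.0 is 150 mm), then the gripper's target within -1 to 1 (fully open at 1, half-way at 0, shut at -1). In form: [[ax, ay, az, dx, dy, dz, grip], ...]. A call has 1 to 12 rows; each row is the pose to reach, as a shift and turn from the pose commanded when the call began, along the tool's axes at that moment; what a row does not reach only later rows make up. A row lasts 1/12 s, in which the tool goes at most 41.7 mm and 7.16 degrees, less where a joint would pass 70% of its speed; a pose out of reach is approached as far as the arm can. A call with a number of a shift or a turn outside -1 to 1 is refused whole. A call with a gripper value outside its range is refused whole. The fingers move at their own pace and stop on an object; "newtons" is the grip in N (left out, the last holds). Time passes only in rows, so rows that repeat a pose let the fingers close. It gives the time, the measured TCP pose, the force, the opening and the grip force at its end, in the units of the state.
- readout.read_state(): the state, without advancing time (a new reading comes with each control period).
- vision.read_camera(name): name is "side" or "top" or "wrist"; returns (picture, depth): 480x640x3 uint8, red, green, blue; 480x640 float32, m along the optical axis (not along the pixel's ray), 0 where there is no reading.
- vision.camera_model(name): a dict with "fovy" (degrees; the focal length in pixels is half the picture's height over the tangent of half this angle, whatever the lens; pixels are square), "cx", "cy" (the principal point, pixels), "extrinsics" (4x4, takes a point from camera to world coordinates). Camera axes: x right, y up, looking along -z (the intrinsics and any distortion apply to the point x, -y, -z); pixel columns grow to the right and rows downward; lengths in m; the calibration is good to about 2 mm. A picture is of the moment at which its call begins: read the wrist's pose just before it. camera_model takes no time and is no camera call; for the wrist camera it gives the pose at the moment of the call.
- workorder.job_done(): hands the job in; it is judged then, once.
Trained networks look in the newest picture that a camera, given by its name, has taken for a name from the list of things; names that differ only in an ending like _2 or _b are one class to them, and where a whole thing is asked for, a point or a joint stands for the part that bears it (a point fixed in the world has none). Each returns a list of dicts, best first, with "p" (0 to 1); they miss things now and then, are a little off and sometimes report something else, mostly with a low value. They report only what shows in the picture. A call takes as long as a camera call. They do not tell look-alikes from the thing itself.
- finder.boxes_of(camera, name): "point" ([x, y, z] in m, in world coordinates, good to about 4 mm: the middle of the surface that is visible of it).
- finder.silhouettes(camera, name): "mask" (480x640 bool, what is visible of it).
- finder.pinpoint(camera, name): "point" ([x, y, z] in m, in world coordinates, good to about 4 mm: a listed point, or the origin of a listed thing).
The state is a dict: "time_s": time; "joints": joint angles; "qvel": joint speeds; "joint_torque": joint torques, N m; "position": TCP position; "eef_rot": TCP orientation; "wrist_force": force on the tool from outside, world axes, zero at the start; "wrist_torque": the same for the moment, N m; "finger_gap": finger opening in m; "grip_force": force on a finger pad.
Only numpy, scipy, OpenCV 4.12 (cv2) and the standard library are available. Lean on these libraries where they do the work, as an engineer would, in place of code of your own. Each camera call takes 0.05 s, during which the arm holds its last target. There are 200 camera calls.

## Working session

There is one attempt and no reset: what is moved stays moved. The work goes in short steps, Python scripts to look and compute and a tool call to move; the robot and the scene stay as the last step left them, time stands still between calls to the robot, and variables do not carry over. Pictures are saved under pics/ and viewed, at most 10 in all, crops included, and the job is handed in when it is done.

Besides the shell and the picture viewer there is one more tool, called after "Emit:" as a command line: name --pt "numbers of a row" for each row, then --argument value for the rest. carry_out: Moves the arm, as the interface text tells. Its arguments: {"type":"object","properties":{"series":{"type":"array","items":{"type":"array","items":{"type":"number","minimum":-1,"maximum":1}}},"newtons":{"type":"number"}},"required":["series"]}

```bash
mkdir -p pics; ls
python3 - <<'E'
from cell import readout, vision, finder
import cv2, numpy as np
s=readout.read_state(); print({k:np.round(v,3).tolist() for k,v in s.items()})
ims=[]
for c in("top","side"):
    p,d=vision.read_camera(c); ims.append(p)
    m=vision.camera_model(c); print(c,m["fovy"],m["cx"],m["cy"],{k:v for k,v in m.items() if k not in("fovy","cx","cy","extrinsics")}); print(np.round(m["extrinsics"],3).tolist())
    for n in("mirror","ear","mat"):
        print(n,[(np.round(r["point"],3).tolist(),round(r["p"],2)) for r in finder.pinpoint(c,n)],[(np.round(r["point"],3).tolist(),round(r["p"],2)) for r in finder.boxes_of(c,n)])
    cv2.imwrite(f"pics/{c}0.png",p[:,:,::-1])
E
```

```text
pics
{'time_s': 0.0, 'joints': [-1.385, 0.418, -0.01, 1.614, 0.005, 1.111, -0.053], 'qvel': [-0.0, -0.001, -0.0, 0.001, 0.0, -0.001, -0.001], 'joint_torque': [0.0, -86.446, 0.679, -43.489, 0.019, 0.008, -0.0], 'position': [0.141, 0.609, 0.231], 'eef_rot': [0.113, 0.994, -0.001, -0.0], 'wrist_force': [-0.432, -0.458, -0.623], 'wrist_torque': [-0.03, 0.029, 0.006], 'grip_force': 0.0, 'finger_gap': 0.085}
top 49.94714425299339 319.05017798458675 238.2370942037962 {}
[[-0.003, 0.998, -0.065, 0.341], [-1.0, -0.002, 0.008, -0.033], [0.008, 0.065, 0.998, 1.103], [0.0, 0.0, 0.0, 1.0]]
mirror [([0.245, -0.402, 0.004], 0.97), ([0.437, -0.439, 0.009], 0.92), ([0.481, -0.246, 0.009], 0.85)] [([0.453, -0.488, 0.014], 0.69), ([0.204, -0.369, 0.012], 0.6), ([0.48, -0.239, 0.096], 0.56)]
ear [([0.378, -0.536, 0.021], 0.89), ([0.245, -0.283, 0.021], 0.88), ([0.504, -0.152, 0.074], 0.53)] [([0.233, -0.337, 0.022], 0.87), ([0.499, -0.158, 0.086], 0.62), ([0.419, -0.514, 0.02], 0.62)]
mat [([0.575, 0.024, 0.002], 0.9)] [([0.576, 0.024, 0.006], 0.76)]
side 57.25163870396494 316.3572655490956 238.18728740999094 {}
[[0.747, 0.363, -0.557, -0.209], [-0.665, 0.421, -0.616, -0.733], [0.011, 0.831, 0.556, 0.709], [0.0, 0.0, 0.0, 1.0]]
mirror [([0.243, -0.395, 0.01], 0.96), ([0.436, -0.442, 0.008], 0.93), ([0.481, -0.252, 0.015], 0.91)] [([0.476, -0.254, 0.076], 0.92), ([0.2, -0.374, 0.016], 0.71), ([0.442, -0.496, 0.014], 0.61)]
ear [([0.373, -0.539, 0.014], 0.8), ([0.242, -0.281, 0.016], 0.6), ([0.502, -0.154, 0.071], 0.54), ([0.572, 0.024, 0.002], 0.46)] [([0.227, -0.349, 0.018], 0.96), ([0.411, -0.519, 0.016], 0.72), ([0.5, -0.153, 0.074], 0.61)]
mat [([0.57, 0.026, 0.001], 0.67)] [([0.564, 0.019, 0.005], 0.58)]
```

View pics/top0.png

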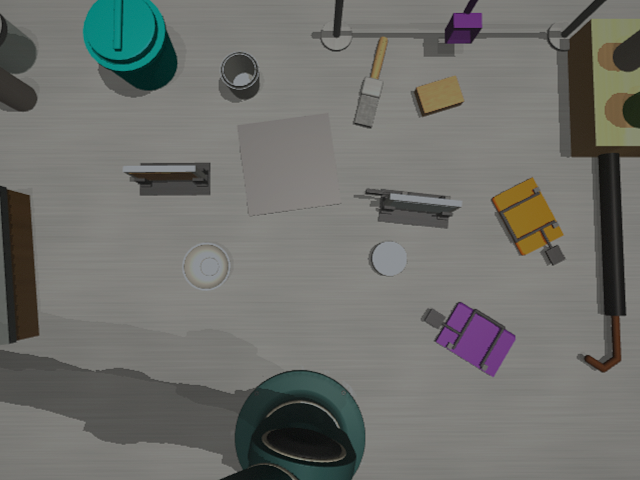

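View pics/side0.png

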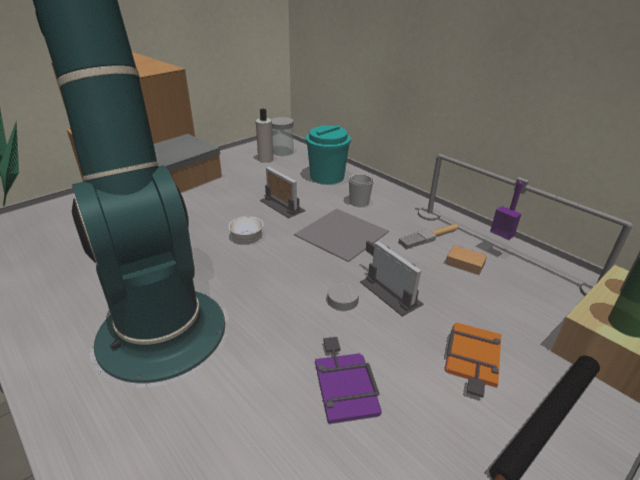

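The real mirror is at top px (420,203), with its ear at (372,190). The other panel at (165,170) has no leg. The mat is at (290,165), and the flat orange and purple ones are decoys. Next I'll fit the mirror's pose from depth and plan the approach.

```bash
cat > h.py <<'E'
import numpy as np, cv2
from scipy.spatial.transform import Rotation as R
from cell import readout, vision, finder
def cloud(c):
    p,d=vision.read_camera(c); m=vision.camera_model(c)
    f=240/np.tan(np.radians(m["fovy"]/2)); v,u=np.mgrid[:480,:640]
    P=np.stack([(u-m["cx"])/f*d,-(v-m["cy"])/f*d,-d],-1); E=np.array(m["extrinsics"])
    P=P@E[:3,:3].T+E[:3,3]; P[d==0]=np.nan
    return p,P
def tool(yaw,tilt=0):  # tool y along azimuth yaw, pointing down; tilt leans top to +y_tool
    y=np.array([np.cos(yaw),np.sin(yaw),0]); z=np.array([0,0,-1.]); x=np.cross(y,z)
    left=np.cross([0,0,1.],y)
    return R.from_rotvec(left*tilt)*R.from_matrix(np.stack([x,y,z],1))
def steps(wps,start=None):
    s=readout.read_state(); p,r=start or (np.array(s["position"]),R.from_quat(s["eef_rot"]))
    for q,t in wps:
        q=np.array(q); a=(r.inv()*t).as_rotvec()/np.radians(120); b=r.inv().apply(q-p)/.15
        print(np.round(np.r_[a,b],3).tolist()); p,r=q,t
def line(pts): # centre, direction azimuth, sizes
    (c,wh,a)=cv2.minAreaRect(pts[:,:2].astype(np.float32)*1000); return np.round(c,1),np.round(wh,1),round(a,1)
E
python3 - <<'E'
from h import *
for c in("top","side"):
    p,P=cloud(c); P=P.reshape(-1,3)
    n=np.hypot(P[:,0]-.481,P[:,1]+.249)<.1
    A=P[n&(P[:,2]>.104)&(P[:,2]<.122)]; print(c,len(A),line(A),np.percentile(A[:,2],[5,50,95]).round(4))
    v=np.linalg.svd(A[:,:2]-A[:,:2].mean(0),full_matrices=False)[2][0]; print(A.mean(0).round(4),v)
    e=P[(np.hypot(P[:,0]-.503,P[:,1]+.153)<.022)&(P[:,2]>.05)&(P[:,2]<.1)]; print("ear",len(e),line(e),e.mean(0).round(4),e.min(0),e.max(0))
# approach: six hops
s=readout.read_state(); a=np.array(s["position"]); b=np.array([.505,-.152,.22]); y0=1.344; y1=-.13
steps([(a+(b-a)*k/7, tool(y0+(y1-y0)*k/7)) for k in range(1,8)])
E
```

```text
top 544 (array([ 482.5, -249.2]), array([140.8,  19.9]), 83.4) [0.1056 0.111  0.114 ]
[ 0.4801 -0.2483  0.1107] [0.10964283 0.99397105]
ear 110 (array([ 501., -155.]), array([39.4,  8.1]), 84.6) [ 0.5004 -0.1529  0.08  ] [ 0.49596615 -0.17481139  0.05579085] [ 0.50609174 -0.13511889  0.09045855]
side 313 (array([ 482.2, -248.2]), array([140.6,  21.3]), 85.1) [0.1049 0.1098 0.1119]
[ 0.4785 -0.2517  0.1092] [-0.10551352 -0.99441787]
ear 98 (array([ 501.3, -150.2]), array([33.4, 10.6]), 80.4) [ 0.4996 -0.1497  0.0736] [ 0.49508833 -0.16614476  0.05621579] [ 0.50817013 -0.13392646  0.08825793]
[-0.0, 0.0, 0.101, -0.501, -0.628, 0.011]
[0.0, 0.0, 0.101, -0.621, -0.509, 0.011]
[0.0, 0.0, 0.101, -0.714, -0.368, 0.011]
[0.0, 0.0, 0.101, -0.775, -0.211, 0.011]
[0.0, 0.0, 0.101, -0.802, -0.044, 0.011]
[0.0, 0.0, 0.101, -0.794, 0.125, 0.011]
[0.0, 0.0, 0.101, -0.75, 0.288, 0.011]
```

Emit:
carry_out --pt "0 0 0.101 -0.5 -0.63 0.01 1" --pt "0 0 0.101 -0.5 -0.63 0.01 1" --pt "0 0 0.101 -0.5 -0.63 0.01 1" --pt "0 0 0.101 -0.5 -0.63 0.01 1"

```text
time_s: 1.13
position: [0.1961, 0.4947, 0.2299]
eef_rot: [0.221, 0.975, -0.001, 0.001]
wrist_force: [-0.1, 0.7, 0.2]
finger_gap: 0.0855
grip_force: 0.0
```

Emit:
carry_out --pt "0 0 0.101 -0.62 -0.51 0.01 1" --pt "0 0 0.101 -0.62 -0.51 0.01 1" --pt "0 0 0.101 -0.62 -0.51 0.01 1" --pt "0 0 0.101 -0.62 -0.51 0.01 1"

```text
time_s: 1.47
position: [0.2471, 0.3859, 0.2284]
eef_rot: [0.322, 0.947, -0.0, 0.0]
wrist_force: [0.8, 1.4, 0.6]
finger_gap: 0.0856
grip_force: 0.0
```

Emit:
carry_out --pt "0 0 0.101 -0.71 -0.37 0.01 1" --pt "0 0 0.101 -0.71 -0.37 0.01 1" --pt "0 0 0.101 -0.71 -0.37 0.01 1" --pt "0 0 0.101 -0.71 -0.37 0.01 1"

```text
time_s: 1.8
position: [0.2976, 0.2776, 0.227]
eef_rot: [0.42, 0.907, -0.0, 0.0]
wrist_force: [1.1, 0.6, 1.0]
finger_gap: 0.0855
grip_force: 0.0
```

Emit:
carry_out --pt "0 0 0.101 -0.78 -0.21 0.01 1" --pt "0 0 0.101 -0.78 -0.21 0.01 1" --pt "0 0 0.101 -0.78 -0.21 0.01 1" --pt "0 0 0.101 -0.78 -0.21 0.01 1"

```text
time_s: 2.13
position: [0.3498, 0.1683, 0.2256]
eef_rot: [0.514, 0.858, 0.0, 0.0]
wrist_force: [-0.1, 0.4, 0.7]
finger_gap: 0.0855
grip_force: 0.0
```

Emit:
carry_out --pt "0 0 0.101 -0.8 -0.04 0.01 1" --pt "0 0 0.101 -0.8 -0.04 0.01 1" --pt "0 0 0.101 -0.8 -0.04 0.01 1" --pt "0 0 0.101 -0.8 -0.04 0.01 1"

```text
time_s: 2.47
position: [0.4018, 0.0599, 0.2243]
eef_rot: [0.602, 0.799, 0.0, 0.001]
wrist_force: [-0.6, -0.4, 0.3]
finger_gap: 0.0855
grip_force: 0.0
```

Emit:
carry_out --pt "0 0 0.101 -0.79 0.12 0.01 1" --pt "0 0 0.101 -0.79 0.12 0.01 1" --pt "0 0 0.101 -0.79 0.12 0.01 1" --pt "0 0 0.101 -0.79 0.12 0.01 1"

```text
time_s: 2.8
position: [0.4523, -0.049, 0.2228]
eef_rot: [0.682, 0.731, -0.0, 0.001]
wrist_force: [0.0, -1.4, -0.2]
finger_gap: 0.0854
grip_force: 0.0
```

Emit:
carry_out --pt "0 0 0.098 -0.75 0.29 0.01 0.4" --pt "0 0 0.098 -0.75 0.29 0.01 0.4" --pt "0 0 0.098 -0.75 0.29 0.01 0.4" --pt "0 0 0.098 -0.75 0.29 0.01 0.4" --pt "0 0 0.098 -0.75 0.29 0.01 0.4" --pt "0 0 0.098 -0.75 0.29 0.01 0.4"

```text
time_s: 3.3
position: [0.502, -0.152, 0.2205]
eef_rot: [0.751, 0.66, -0.0, -0.0]
wrist_force: [0.5, 0.4, -0.0]
finger_gap: 0.0598
grip_force: 0.0
```

Emit:
carry_out --pt "0 0 -0.01 0 0.06 0.25 0.4" --pt "0 0 -0.01 0 0.06 0.5 0.4" --pt "0 0 -0.01 0 0.06 0.7 0.4" --pt "0 0 -0.01 0 0.06 0.8 0.4" --pt "0 0 -0.01 0 0.06 0.8 0.4"

```text
time_s: 3.72
position: [0.5095, -0.1516, 0.0981]
eef_rot: [0.744, 0.668, -0.001, -0.002]
wrist_force: [-0.6, 0.3, -0.4]
finger_gap: 0.0598
grip_force: 0.0
```

Emit:
carry_out --pt "0 0 0 0 0 0.12 0.4" --pt "0 0 0 0 0 0.26 0.4" --pt "0 0 0 0 0 0.26 0.4" --pt "0 0 0 0 0 0.26 0.4"

```text
time_s: 4.05
position: [0.5113, -0.1529, 0.0628]
eef_rot: [0.744, 0.668, 0.0, -0.0]
wrist_force: [-0.2, 0.4, 0.4]
finger_gap: 0.0598
grip_force: 0.0
```

Run:
```python
from h import *
s=readout.read_state(); print(s["position"],s["wrist_force"],s["finger_gap"])
p,P=cloud("side"); 
cv2.imwrite("pics/s1.png",cv2.resize(p[200:340,290:450,::-1],None,fx=4,fy=4))
```

```text
[ 0.51125512 -0.15293919  0.06278507] [-0.21364706  0.35492117  0.42696686] 0.059833526748256434
```

View pics/s1.png

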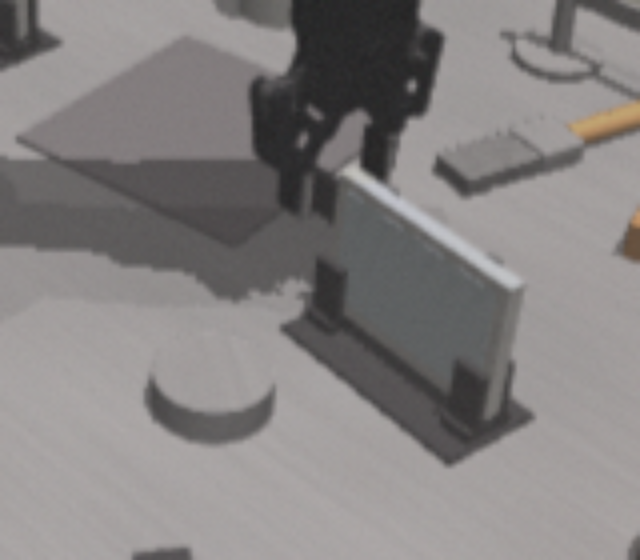

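The crop shows the ear at px (325,195), sitting between the front finger (295) and the rear finger (380). Now I'll draw it back and watch the force.

Emit:
carry_out --pt "0 0 0 0 0.03 0 0.4" --pt "0 0 0 0 0.06 0 0.4" --pt "0 0 0 0 0.09 0 0.4" --pt "0 0 0 0 0.115 0 0.4" --pt "0 0 0 0 0.13 0 0.4" --pt "0 0 0 0 0.145 0 0.4" --pt "0 0 0 0 0.16 0 0.4"

```text
time_s: 4.68
position: [0.5349, -0.1562, 0.0617]
eef_rot: [0.745, 0.667, -0.0, -0.0]
wrist_force: [-2.1, 1.7, 0.4]
finger_gap: 0.0597
grip_force: 1.1
```

Emit:
carry_out --pt "0 0 0 0 0.008 0 0.4" --pt "0 0 0 0 0.016 0 0.4" --pt "0 0 0 0 0.016 0 0.4"

```text
time_s: 4.93
position: [0.5374, -0.1566, 0.0618]
eef_rot: [0.745, 0.667, -0.0, 0.0]
wrist_force: [-1.9, -0.1, 0.8]
finger_gap: 0.0598
grip_force: 0.8
```

Emit:
carry_out --pt "0 0 0 0 0.01 0 0.4" --pt "0 0 0 0 0.02 0 0.4" --pt "0 0 0 0 0.02 0 0.4"

```text
time_s: 5.18
position: [0.5398, -0.1569, 0.0617]
eef_rot: [0.745, 0.667, -0.0, -0.001]
wrist_force: [-5.8, 1.5, 3.0]
finger_gap: 0.06
grip_force: 3.0
```

Emit:
carry_out --pt "0 0 0 0 0.01 0 0.4" --pt "0 0 0 0 0.015 0 0.4" --pt "0 0 0 0 0.015 0 0.4"

```text
time_s: 5.43
position: [0.5406, -0.157, 0.0613]
eef_rot: [0.745, 0.667, -0.001, -0.002]
wrist_force: [-15.3, 3.3, 8.3]
finger_gap: 0.0599
grip_force: 7.7
```

Force rose sharply to 15 N, so the leg is at its stop. I'll back off, rise and check.

Emit:
carry_out --pt "0 0 0 0 -0.06 0 0.4" --pt "0 0 0 0 -0.1 0 0.4" --pt "0 0 0 0 -0.1 -0.2 0.4" --pt "0 0 0 0 -0.1 -0.45 0.4" --pt "0 0 0 0 -0.1 -0.7 0.4" --pt "0 0 0 0 -0.1 -0.7 0.4"

```text
time_s: 5.93
position: [0.5301, -0.1567, 0.173]
eef_rot: [0.745, 0.667, 0.003, 0.003]
wrist_force: [0.3, -0.0, 1.9]
finger_gap: 0.0599
grip_force: 0.0
```

Run:
```python
from h import *
s=readout.read_state(); print(s["position"],s["wrist_force"],s["finger_gap"])
ims=[]
for c,(r0,c0) in(("side",(200,290)),("top",(140,330))):
    p,P=cloud(c); ims.append(cv2.resize(p[r0:r0+120,c0:c0+150,::-1],None,fx=2.66,fy=2.66,interpolation=cv2.INTER_CUBIC)); P=P.reshape(-1,3)
    n=np.hypot(P[:,0]-.481,P[:,1]+.249)<.1
    A=P[n&(P[:,2]>.104)&(P[:,2]<.116)]; print(c,len(A),line(A),A.mean(0).round(4))
    e=P[(abs(P[:,0]-.515)<.03)&(abs(P[:,1]+.152)<.02)&(P[:,2]>.045)&(P[:,2]<.1)]; print("ear",len(e),line(e),e.mean(0).round(4),e.min(0).round(3),e.max(0).round(3))
    print([(np.round(r["point"],3).tolist(),round(r["p"],2)) for r in finder.pinpoint(c,"ear")])
cv2.imwrite("pics/s2.png",np.hstack(ims))
```

```text
[ 0.53012867 -0.15674122  0.17303531] [ 0.31998581 -0.04099733  1.86034177] 0.059927860260547965
side 297 (array([ 484.1, -249.7]), array([139.7,  21.2]), 83.1) [ 0.4807 -0.2524  0.1092]
ear 34 (array([ 516.4, -147.4]), array([22.6, 12.6]), 83.1) [ 0.5144 -0.1461  0.0813] [ 0.509 -0.158  0.062] [ 0.524 -0.137  0.089]
[([0.373, -0.539, 0.014], 0.71), ([0.242, -0.285, 0.017], 0.59), ([0.519, -0.154, 0.073], 0.39)]
top 284 (array([ 481.8, -282.8]), array([74.3, 21.4]), 84.5) [ 0.4786 -0.2826  0.1104]<stdin>:8: RuntimeWarning: Mean of empty slice.
  ret = um.true_divide(
Traceback (most recent call last):
ValueError: zero-size array to reduction operation minimum which has no identity
```

Run:
```python
from h import *
t=tool(-.115)
steps([((.482,-.25,.19),t),((.482,-.25,.083),t),((.482,-.25,.183),t)])
```

```text
[0.001, -0.0, 0.003, -0.662, -0.234, -0.154]
[0.0, 0.0, 0.0, 0.0, 0.0, 0.713]
[0.0, 0.0, 0.0, 0.0, 0.0, -0.667]
```

Emit:
carry_out --pt "0 0 0.003 -0.2 -0.07 -0.15 0.4" --pt "0 0 0.003 -0.45 -0.16 -0.15 0.4" --pt "0 0 0.003 -0.66 -0.234 -0.15 0.4" --pt "0 0 0.003 -0.66 -0.234 -0.15 0.4" --pt "0 0 0.003 -0.66 -0.234 -0.15 0.4" --pt "0 0 0.003 -0.66 -0.234 -0.15 0.4"

```text
time_s: 6.58
position: [0.4817, -0.2495, 0.1884]
eef_rot: [0.747, 0.665, -0.0, -0.001]
wrist_force: [0.5, 1.2, -0.5]
finger_gap: 0.0598
grip_force: 0.0
```

Run:
```python
from h import *
s=readout.read_state(); print(s["position"],s["wrist_force"],s["eef_rot"])
p,P=cloud("wrist"); q=P.reshape(-1,3)
A=q[(np.hypot(q[:,0]-.481,q[:,1]+.249)<.085)&(q[:,2]>.108)&(q[:,2]<.118)]; print(len(A),line(A) if len(A)>3 else 0,A.mean(0))
p2,_=cloud("side")
cv2.imwrite("pics/s3.png",np.hstack([cv2.resize(p[:,:,::-1],(400,300)),cv2.resize(p2[200:320,290:450,::-1],(400,300),interpolation=cv2.INTER_CUBIC)]))
```

```text
[ 0.48173328 -0.24950304  0.18835857] [ 0.50906016  1.24260882 -0.47373982] [ 7.46865219e-01  6.64975089e-01 -3.25250975e-04 -6.08301939e-04]
4808 (array([ 486.5, -249.3]), array([140.6,  18.2]), 83.8) [ 0.4850182  -0.24177833  0.11243305]
```

View pics/s3.png

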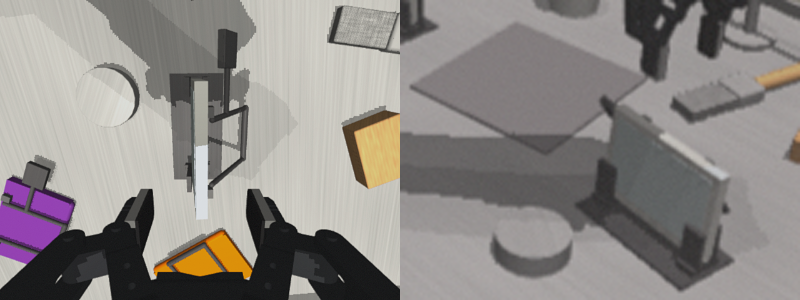

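The left half (wrist camera) shows the leg swung out behind the mirror at px (230,130). The mirror's top edge at column 201 is centred between the fingers (columns 145 and 255). I'll descend and grip.

Emit:
carry_out --pt "0 0 0 0 0 0.2 0.4" --pt "0 0 0 0 0 0.4 0.4" --pt "0 0 0 0 0 0.6 0.4" --pt "0 0 0 0 0 0.7 0.4" --pt "0 0 0 0 0 0.7 0.4"

```text
time_s: 7.1
position: [0.4807, -0.2483, 0.0811]
eef_rot: [0.746, 0.666, -0.001, -0.002]
wrist_force: [-0.7, 0.6, -0.4]
finger_gap: 0.0597
grip_force: 0.0
```

Emit:
carry_out --newtons 40 --pt "0 0 0 0 0 0 -1" --pt "0 0 0 0 0 0 -1" --pt "0 0 0 0 0 0 -1" --pt "0 0 0 0 0 0 -1" --pt "0 0 0 0 0 0 -1" --pt "0 0 0 0 0 0 -1" --pt "0 0 0 0 0 0 -1" --pt "0 0 0 0 0 0 -1"

```text
time_s: 7.77
position: [0.4817, -0.25, 0.0855]
eef_rot: [0.747, 0.665, 0.0, -0.0]
wrist_force: [-7.7, 2.7, 16.1]
finger_gap: 0.012
grip_force: 39.0
```

Emit:
carry_out --pt "0 0 0 0 0 -0.04 -1" --pt "0 0 0 0 0 -0.1 -1" --pt "0 0 0 0 0 -0.2 -1" --pt "0 0 0 0 0 -0.3 -1" --pt "0 0 0 0 0 -0.4 -1" --pt "0 0 0 0 0 -0.5 -1" --pt "0 0 0 0 0 -0.6 -1" --pt "0 0 0 0 0 -0.7 -1" --pt "0 0 0 0 0 -0.7 -1"

```text
time_s: 8.52
position: [0.483, -0.2506, 0.1922]
eef_rot: [0.747, 0.665, 0.001, 0.002]
wrist_force: [0.2, 0.5, -1.4]
finger_gap: 0.0117
grip_force: 39.3
```

Run:
```python
from h import *
s=readout.read_state(); print(s["position"],s["wrist_force"],s["eef_rot"])
p,P=cloud("side"); w,Q=cloud("wrist"); pt,T=cloud("top")
cv2.imwrite("pics/s4.png",np.hstack([cv2.resize(w[:,:,::-1],(400,300)),cv2.resize(p[160:310,280:480,::-1],(400,300),interpolation=cv2.INTER_CUBIC)]))
q=T.reshape(-1,3); g=pt.reshape(-1,3).astype(int)
m=finder.silhouettes("top","mat")
if m: M=m[0]["mask"]; print(m[0]["p"],line(T[M]))
# glass plane, from side camera
m=finder.silhouettes("side","mirror")
for k in m[:4]:
    A=P[k["mask"]]; A=A[np.isfinite(A).all(1)]; c=np.median(A,0); 
    if abs(c[1]+.25)<.08:
        for _ in range(6):
            n=np.linalg.svd(A-A.mean(0),full_matrices=False)[2][2]; A=A[abs((A-A.mean(0))@n)<.006]
        n*=-np.sign(n[0]); print(k["p"],len(A),A.mean(0).round(4),n.round(4),A.min(0).round(3),A.max(0).round(3))
```

```text
[ 0.48297922 -0.2505718   0.19222706] [ 0.15771517  0.45407125 -1.40820854] [0.74684254 0.66499762 0.00123197 0.00169364]
0.76 (array([576.7,  25.2]), array([203.7, 189.4]), 11.3)
0.68 781 [ 0.4756 -0.256   0.1801] [-0.9925  0.1201 -0.0241] [ 0.467 -0.32   0.131] [ 0.487 -0.177  0.218]
```

View pics/s4.png

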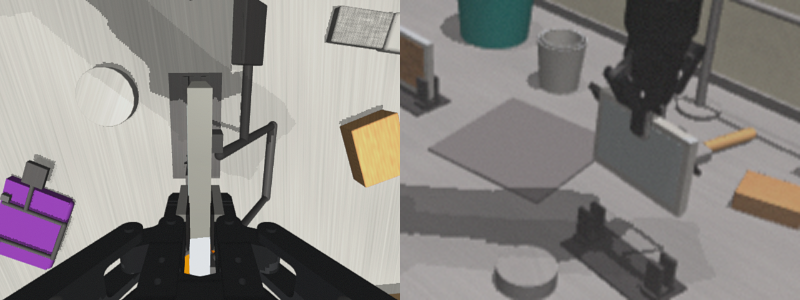

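Mirror lifted clear: the right half shows it above the empty holder at px (620,240), and the leg is still out in the wrist view. Planning the transfer.

Run:
```python
from h import *
B=np.array([.576-.022,.025,.004]); t=tool(.03,.2)
F=B+.0735*np.array([np.sin(.2),.0,np.cos(.2)]); print(F, t.as_quat())
up=np.array([0,0,1])
steps([((.51,-.11,.19),tool(-.04,.1)),(F+.045*up,t),(F+.008*up,t),(F-.002*up,t)])
```

```text
[0.5686022  0.025      0.07603489] [ 0.69294182  0.71404826 -0.0716438  -0.06952609]
[0.047, -0.002, -0.036, 0.947, 0.081, -0.009]
[0.048, -0.005, -0.033, 0.915, 0.399, 0.422]
[0.0, 0.0, 0.0, 0.0, 0.049, 0.242]
[0.0, 0.0, 0.0, 0.0, 0.013, 0.065]
```

Emit:
carry_out --pt "0.012 0 -0.009 0.15 0.01 0 -1" --pt "0.02 0 -0.017 0.35 0.03 0 -1" --pt "0.03 0 -0.025 0.55 0.05 -0.01 -1" --pt "0.04 0 -0.03 0.75 0.065 -0.01 -1" --pt "0.047 -0.002 -0.036 0.947 0.08 -0.01 -1" --pt "0.047 -0.002 -0.036 0.947 0.08 -0.01 -1"

```text
time_s: 9.27
position: [0.5116, -0.1042, 0.1896]
eef_rot: [0.718, 0.695, -0.035, -0.037]
wrist_force: [1.3, 0.5, -2.1]
finger_gap: 0.0111
grip_force: 39.2
```

Emit:
carry_out --pt "0.01 0 -0.008 0.2 0.08 0.0 -1" --pt "0.02 0 -0.016 0.4 0.16 0.05 -1" --pt "0.03 -0.003 -0.024 0.6 0.24 0.15 -1" --pt "0.04 -0.004 -0.03 0.78 0.33 0.25 -1" --pt "0.048 -0.005 -0.033 0.915 0.4 0.36 -1" --pt "0.048 -0.005 -0.033 0.915 0.4 0.42 -1" --pt "0.048 -0.005 -0.033 0.915 0.4 0.42 -1" --pt "0.048 -0.005 -0.033 0.915 0.4 0.42 -1"

```text
time_s: 9.93
position: [0.5687, 0.0236, 0.1215]
eef_rot: [0.693, 0.713, -0.072, -0.069]
wrist_force: [-0.3, 0.5, -1.7]
finger_gap: 0.0112
grip_force: 39.5
```

Run:
```python
from h import *
s=readout.read_state(); print(s["position"],s["wrist_force"],s["eef_rot"],s["finger_gap"])
F=np.array([.5686,.025,.076]); t=tool(.03,.2); up=np.array([0,0,1])
steps([(F+.008*up,t),(F,t)])
p,P=cloud("side"); pt,T=cloud("top")
cv2.imwrite("pics/s5.png",np.hstack([cv2.resize(pt[70:250,200:440,::-1],(400,300)),cv2.resize(p[130:280,250:450,::-1],(400,300),interpolation=cv2.INTER_CUBIC)]))
```

```text
[0.56871839 0.02364809 0.12154743] [-0.29109507  0.46193381 -1.71669692] [ 0.69348058  0.71348661 -0.07234092 -0.06919781] 0.011171950489212762
[-0.0, 0.001, -0.001, 0.009, 0.049, 0.245]
[0.0, 0.0, 0.0, 0.0, 0.011, 0.052]
```

View pics/s5.png

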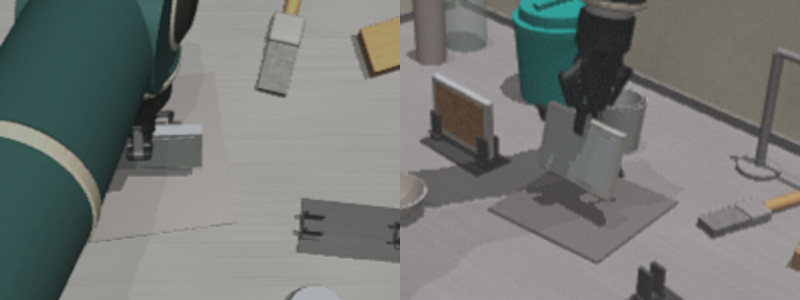

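The side half shows the mirror leaning back and hovering over the mat's middle at px (585,165), with the leg behind it. Lowering it now.

Emit:
carry_out --pt "0 0 0 0 0.012 0.06 -1" --pt "0 0 0 0 0.024 0.12 -1" --pt "0 0 0 0 0.037 0.185 -1" --pt "0 0 0 0 0.049 0.245 -1" --pt "0 0 0 0 0.049 0.245 -1"

```text
time_s: 10.45
position: [0.5681, 0.0246, 0.0825]
eef_rot: [0.693, 0.714, -0.073, -0.07]
wrist_force: [0.1, 0.4, -2.2]
finger_gap: 0.0112
grip_force: 39.5
```

Emit:
carry_out --pt "0 0 0 0 0.003 0.013 -1" --pt "0 0 0 0 0.006 0.026 -1" --pt "0 0 0 0 0.008 0.035 -1" --pt "0 0 0 0 0.008 0.035 -1"

```text
time_s: 10.78
position: [0.5694, 0.0247, 0.0793]
eef_rot: [0.693, 0.714, -0.071, -0.069]
wrist_force: [0.1, -0.1, -2.5]
finger_gap: 0.0115
grip_force: 39.5
```

Emit:
carry_out --pt "0 0 0 0 0.001 0.006 -1" --pt "0 0 0 0 0.0025 0.013 -1" --pt "0 0 0 0 0.0025 0.013 -1"

```text
time_s: 11.03
position: [0.5694, 0.0246, 0.0774]
eef_rot: [0.693, 0.714, -0.071, -0.069]
wrist_force: [0.7, -0.6, -2.4]
finger_gap: 0.0112
grip_force: 39.6
```

Emit:
carry_out --pt "0 0 0 0 0.001 0.006 -1" --pt "0 0 0 0 0.0025 0.013 -1" --pt "0 0 0 0 0.0025 0.013 -1"

```text
time_s: 11.28
position: [0.5692, 0.0245, 0.0768]
eef_rot: [0.693, 0.714, -0.071, -0.069]
wrist_force: [-10.5, 0.2, 25.7]
finger_gap: 0.0115
grip_force: 43.3
```

Emit:
carry_out --newtons 20 --pt "0 0 0 0 -0.001 -0.006 -1" --pt "0 0 0 0 -0.001 -0.006 -1" --pt "0 0 0 0 -0.001 -0.006 -1"

```text
time_s: 11.53
position: [0.5693, 0.0245, 0.077]
eef_rot: [0.693, 0.714, -0.071, -0.069]
wrist_force: [-5.5, 0.4, 12.7]
finger_gap: 0.0114
grip_force: 41.5
```

Emit:
carry_out --pt "0 0 0 0 0 0 -0.68" --pt "0 0 0 0 0 0 -0.62" --pt "0 0 0 0 0 0 -0.56" --pt "0 0 0 0 0 0 -0.5" --pt "0 0 0 0 0 0 -0.4" --pt "0 0 0 0 0 0 -0.3" --pt "0 0 0 0 0 0 -0.3"

```text
time_s: 12.12
position: [0.5693, 0.0246, 0.0762]
eef_rot: [0.693, 0.714, -0.072, -0.069]
wrist_force: [-0.1, 0.3, -0.5]
finger_gap: 0.0299
grip_force: 0.0
```

Run:
```python
from h import *
s=readout.read_state(); print(s["position"],s["wrist_force"],s["eef_rot"],s["finger_gap"],s["grip_force"])
p,P=cloud("side"); w,_=cloud("wrist")
cv2.imwrite("pics/s6.png",np.hstack([cv2.resize(w[:,:,::-1],(400,300)),cv2.resize(p[130:280,250:450,::-1],(400,300),interpolation=cv2.INTER_CUBIC)]))
```

```text
[0.56932595 0.02461082 0.07618928] [-0.10824887  0.25946327 -0.47036793] [ 0.69315464  0.71389894 -0.07157431 -0.06900781] 0.029872883007399074 0.0
```

View pics/s6.png

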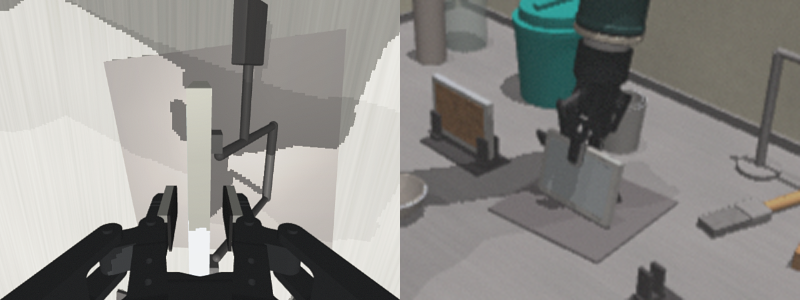

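It's standing with the fingers clear on both sides (pads at px 170 and 232, mirror edge at 187–212). I'll retract along the tool axis.

Emit:
carry_out --pt "0 0 0 0 0 0 -0.1" --pt "0 0 0 0 0 -0.03 -0.1" --pt "0 0 0 0 0 -0.1 -0.1" --pt "0 0 0 0 0 -0.25 -0.1" --pt "0 0 0 0 0 -0.5 -0.1" --pt "0 0 0 0 0 -0.75 -0.1" --pt "0 0 0 0 0 -1 -0.1" --pt "0 0 0 0 0 -1 -0.1"

```text
time_s: 12.88
position: [0.6024, 0.025, 0.2311]
eef_rot: [0.694, 0.714, -0.068, -0.066]
wrist_force: [0.7, -0.6, 0.7]
finger_gap: 0.0382
grip_force: 0.0
```

Emit:
carry_out --pt "0 0 0 0.2 -0.1 -0.1 0" --pt "0 0 0 0.5 -0.3 -0.2 0" --pt "0 0 0 0.8 -0.5 -0.2 0" --pt "0 0 0 1 -0.7 -0.2 0" --pt "0 0 0 1 -0.7 -0.2 0" --pt "0 0 0 1 -0.7 -0.2 0"

```text
time_s: 13.38
position: [0.4949, 0.1775, 0.275]
eef_rot: [0.691, 0.716, -0.071, -0.07]
wrist_force: [-0.1, 0.5, 0.2]
finger_gap: 0.0431
grip_force: 0.0
```

Run:
```python
from h import *
p,P=cloud("side"); w,T=cloud("top")
for c in("side","top"):
    print([(np.round(r["point"],3).tolist(),round(r["p"],2)) for n in("mirror","ear","mat") for r in finder.pinpoint(c,n)])
cv2.imwrite("pics/s7.png",np.hstack([cv2.resize(w[70:250,200:440,::-1],(400,300)),cv2.resize(p[130:280,250:450,::-1],(400,300),interpolation=cv2.INTER_CUBIC)]))
m=finder.silhouettes("side","mirror")
for k in m[:4]:
    A=P[k["mask"]]; A=A[np.isfinite(A).all(1)]; c=np.median(A,0)
    if abs(c[1]-.025)<.08:
        for _ in range(6):
            n=np.linalg.svd(A-A.mean(0),full_matrices=False)[2][2]; A=A[abs((A-A.mean(0))@n)<.006]
        print(len(A),A.mean(0).round(4),n.round(3),A.min(0).round(3),A.max(0).round(3))
```

```text
[([0.436, -0.442, 0.006], 0.94), ([0.24, -0.396, 0.009], 0.72), ([0.558, 0.025, 0.008], 0.66), ([0.37, -0.54, 0.016], 0.93), ([0.241, -0.282, 0.014], 0.59), ([0.594, 0.124, 0.064], 0.48), ([0.573, 0.028, -0.0], 0.77)]
[([0.439, -0.441, 0.007], 0.88), ([0.244, -0.399, 0.005], 0.62), ([0.555, 0.029, 0.002], 0.6), ([0.378, -0.538, 0.018], 0.95), ([0.245, -0.282, 0.022], 0.74), ([0.597, 0.127, 0.066], 0.68), ([0.578, 0.023, -0.001], 0.68)]
716 [0.5603 0.0032 0.0591] [-0.985 -0.003  0.173] [ 0.547 -0.047  0.001] [0.573 0.095 0.104]
```

View pics/s7.png

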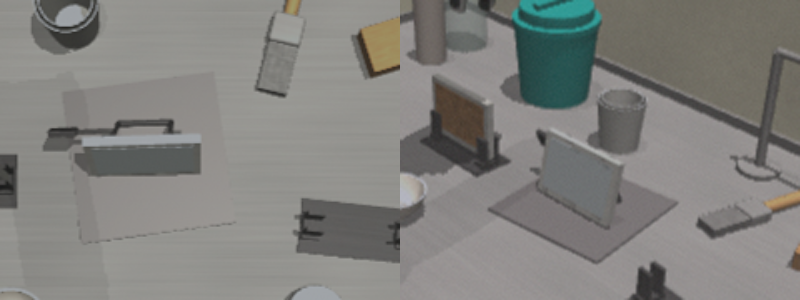

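The mirror stands on its leg, leaning back about 0.18 rad. In the left half it is at px (140,155), in the middle of the mat (150,155), and nothing is touching it.

```bash
python3 -c "
from cell import workorder; print(workorder.job_done())"
```

```text
the job is handed in; nothing more can be done
None
```

The job is handed in: the mirror's leg was swung out to its stop, and the mirror now stands leaning back on it, its bottom edge about 20 mm in front of the mat's centre, with the arm clear at 13.4 s.

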